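# Open the vacuum trap for cleaning

## Robot

A 6-joint arm with a two-finger parallel gripper is mounted at the origin on the work surface. World frame = base frame: x ahead of the robot, y to its left, z up, the work surface at z = 0. Lengths are in m, angles in degrees, forces in N, time in s.
With the tool pointing down it reaches from about 0.325 to 0.9 m from the base axis. Payload 6.1 kg.
Tool frame: the origin (TCP) lies at the very end of the fingers, on their centre line; the grasp point (between the pads) lies r.tcp_to_grasp behind it (r.tcp_to_grasp is the distance from the TCP to the grasp point, in m); z points along the fingers, y is the direction in which the jaws open and shut (so a half turn about z gives the same grasp; the last joint's range is limited). The gripper opens to 87 mm and grips with 3 to 60 N. Pads are 19 mm wide; open, the fingers measure 117 mm over their backs; the gripper's body (75 mm by 190 mm) begins 51 mm behind the grasp point.
Start: joints at [-76.839, 12.628, 87.462, -0, 79.91, -7.225], TCP at [0.218, -0.586, 0.223] pointing down, gripper open.
Joint ranges: [-170.65, 170.65], [-52.31, 119.04], [5.05, 147.46], [-71.25, 251.25], [11.57, 151.72], [-153.62, 153.62]. Speed limits (degrees/s): [147.25, 147.25, 172.46, 180, 180, 180].

## Interface

Orientations are given as a 3x3 rotation matrix whose columns are the frame's x, y, z axes.
In Python, from rig import r gives the robot as it stands.
- The arm moves only by the tool step_arm, never from a script. Its argument "increments" is a list of rows, each an object of numbers: "rx", "ry", "rz": the turn, a rotation vector about the tool's x, y, z in rad; "x", "y", "z": the shift along the tool's x, y, z in cm; "jaw": the opening, from 0 (shut) to 1 (fully open). A call has 1 to 12 rows; each row is the pose to reach, as a shift and turn from the pose commanded when the call began, along the tool's axes at that moment; what a row does not reach only later rows make up. A row lasts 1/8 s, in which the tool goes at most 62.5 mm and 10.7 degrees, less where a joint would pass 70% of its speed; a pose out of reach is approached as far as the arm can. A call with a gripper value outside its range is refused whole. The fingers move at their own pace and stop on an object; "force" is the grip in N (left out, the last holds). Time passes only in rows, so rows that repeat a pose let the fingers close. It gives the time, the measured TCP pose, the force and the opening at its end, in the units of the state.
- r.get_state(): the state, without advancing time (a new reading comes with each control period).
- r.camera(name): name is "scene" or "top" or "wrist"; returns a dict with "color" (480x640x3 uint8, red, green, blue), "depth" (480x640 float32, m along the optical axis (not along the pixel's ray), 0 where there is no reading), "fovy" (degrees; the focal length in pixels is half the picture's height over the tangent of half this angle, whatever the lens; pixels are square), "cx", "cy" (the principal point, pixels), "k1" (the pictures are not rectified: a ray, as slopes to the right and down, at radius r is drawn at 1 + k1 r^2 times it, then the intrinsics apply), "origin" and "rotation" of the camera in the world. Camera axes: x right, y down, z forward; pixel columns grow to the right and rows downward; lengths in m; the calibration is good to about 2 mm. A picture is of the moment at which its call begins.
- r.close_job(): hands the job in, once; it reports no verdict.
The state is a dict: "t": time; "qpos": joint angles; "joint_velocities": joint speeds; "tau": joint torques, N m; "position": TCP position; "ee_rot": TCP orientation; "contact_force": force on the tool from outside, world axes, zero at the start; "ft_torque": the same for the moment, N m; "finger_gap": opening from 0.0 (shut) to 1.0 (fully open).
Only numpy, scipy, OpenCV 4.12 (cv2) and the standard library are available. Lean on these libraries where they do the work, as an engineer would, in place of code of your own. Each camera call takes 0.05 s, during which the arm holds its last target.

## Task

The vented vacuum trap is to be opened for cleaning: swing the folding crank handle on its end plug all the way out and crank the plug anticlockwise (as seen from the robot) until its threads let go, then fold the handle back flat while the plug still sits in the port. Then draw the plug straight out of the port and lay it down gently, lying flat inside the grey tray, without disturbing the other glassware and tools.

Things in the scene. Friction and masses are not known exactly. Their poses are not given: they have to be found in the camera images.
- trap: The trap: fixed horizontal steel vessel on blue saddles, 130 mm in diameter, top 180 mm above the table (a valve with a blue handle on it reaches 211 mm), its near end 86 mm behind the port's mouth. Origin on the table, right below the port's mouth; x points level from the mouth into the vessel, z up.
- port (a point): Centre of the mouth of the trap's port, 115 mm above the table: a steel tube, 47 mm in outer diameter, 86 mm long, standing out of the vessel's end towards the robot. +x points level along its axis into the vessel, -x out of it, z up (it is only yawed in the world). Bore 34 mm, right-hand thread, 10 mm per turn.
- plug: Plug with crank, about 0.42 kg, loose, screwed home at the start with its axes along the port's. Origin: centre of its flange's inner face (at the port's mouth). Along its x in mm: thread 10 to 39 (33 across), smooth pilot to 80 (23 across), flange -6 to 0 (40 across), neck -40 to -6, red hub (29 across) and arm -48 to -40. The arm, 16 mm wide, reaches 48 mm along its -y (level, to the robot's right).
- plug_tip (a point): Centre of the end face of the plug's pilot, on its axis, 80 mm to the +x side of the plug's origin.
- plug_neck (a point): Middle of the brass neck by which the plug is drawn, on its axis, 23 mm to the head side (-x) of the plug's origin; 24 mm in diameter, 34 mm long; axes as the plug. Free to draw straight out once the threads have let go; wholly clear of the port when 80 mm out from home.
- crank_hinge (a point): Hinge pin of the folding handle, on the arm: in the plug's frame at x -58, y -40, z 0 mm, its axis along the plug's z. Cranking anticlockwise as seen from the robot (arm right, up, left, down) takes the plug 10 mm out per turn, under 5 N, play 1 mm. Threads let go at 1.75 turns; after 2 turns (20 mm) the arm is level to the right again and the freed plug still rests in the port.
- crank_handle (a joint): Fold angle of the crank handle, rad: 0 folded flat across the hub, pointing along the plug's +y; 1.571 swung right out (stop), pointing along the plug's -x. With the arm level it swings level about the hinge pin, opening anticlockwise seen from above. Stays where it is left; 0.03 N m moves it. With the handle out and let go, its weight may turn the crank.
- crank_grip (a point): Grip point on the handle's axis, 68 mm from the hinge pin; the handle runs along this frame's +y, 82 mm long. Its black sleeve, 15 mm in diameter, 48 to 82 mm from the pin, spins freely. Folded, its end stands free 28 mm beyond the plug's axis, with 45 mm of space behind it to the flange and the neck beside it: pinch it from above with fingers opened to about 45 mm.
- tray: Grey plastic tray, fixed, 240 mm (its x) by 220 mm (its y), walls 4 mm thick and 18 mm high, floor about 4 mm thick. Origin at the centre of its underside, on the table. An orange stopper stands in one corner. It is on the left or the right of the trap.
- bin: Blue plastic bin, fixed, 160 x 120 mm, 55 mm high, holding a clamp. Origin under its centre. Leave it; it takes the other side from the tray.
- clamp: Aluminium boss clamp, 45 x 22 x 20 mm, lying in the bin. Bystander. Origin under its centre.
- stopper: Orange stopper, 26 mm in diameter, 24 mm high, standing in the tray's corner at the tray's +x, +y end. Bystander. Origin under its centre.
- beaker: Glass beaker, 68 mm in diameter, 90 mm high. Bystander. Origin under its centre.
- flask: Conical glass flask, 72 mm in diameter, 110 mm high. Bystander. Origin under its centre.
- reagent: Amber bottle, 66 mm in diameter, 150 mm high. Bystander. Origin under its centre.
- jar: White jar, 60 mm in diameter, 50 mm high. Bystander. Origin under its centre.
- dish: White ceramic dish, 80 mm in diameter, 28 mm high. Bystander. Origin under its centre.

How it is judged (in metres and radians):
On the way, in this order (a step that is already met when the one before it is completed fails the run):
1. the crank handle is swung out while the plug is still screwed in (value of joint crank_handle above 1.35 rad and x of plug in the frame of port above -0.006 m), for 0.1 s.
2. the plug is unscrewed with the handle out, at least 14 mm, still in the port (value of joint crank_handle above 1.1 rad and x of plug in the frame of port between -0.045 and -0.014 m), for 0.1 s.
3. the handle is folded back while the plug still sits in the port (value of joint crank_handle below 0.3 rad and x of plug in the frame of port between -0.05 and -0.014 m), for 0.1 s.
4. the plug is drawn straight out, clear of the port (x of plug in the frame of port below -0.081 m and horizontal distance between plug and port below 0.15 m and height (world z) of plug above 0.09 m and contact force between the fingers and plug above 0.5 N).
At the end, for the whole second after the job is handed in: The plug lies still inside the tray: its origin within 80 mm (x) and 85 mm (y) of the tray's centre and under 35 mm above its underside, its tip and hinge pin inside the walls (116 mm in x, 106 in y), its axis within 21 degrees of level, the handle folded (under 0.35 rad) (x of plug in the frame of tray between -0.08 and 0.08 m and y of plug in the frame of tray between -0.085 and 0.085 m and z of plug in the frame of tray below 0.035 m and angle between plug's own x axis and vertical between 1.2 and 1.94 rad and x of plug_tip in the frame of tray between -0.116 and 0.116 m and y of plug_tip in the frame of tray between -0.106 and 0.106 m and x of crank_hinge in the frame of tray between -0.116 and 0.116 m and y of crank_hinge in the frame of tray between -0.106 and 0.106 m and value of joint crank_handle below 0.35 rad and linear speed of plug below 0.02 m/s); the robot touches nothing.
It fails at once if a bystander moved more than 25 mm or was tipped over (distance of any of clamp, stopper, beaker, flask, reagent, jar, dish from where it was at the start of the episode above 0.025 m or angle between any of clamp, stopper, beaker, flask, reagent, jar, dish's own z axis and vertical above 0.5 rad).
It fails at once if the plug was dropped (let go and falling faster than 0.7 m/s) (linear speed of plug above 0.7 m/s and not (contact force between the fingers and plug above 0.05 N)).
It also fails if it takes over 72 s, if anything falls off the work surface, if the arm or the gripper's body presses on something with over 40 N, if the wrist force passes 120 N, or if a joint passes its speed limit or range.

## Working session

There is one attempt and no reset: what is moved stays moved. The work goes in short steps, Python scripts to look and compute and a tool call to move; the robot and the scene stay as the last step left them, time stands still between calls to the robot, and variables do not carry over. Pictures are saved under pics/ and viewed, and the job is handed in when it is done.

Besides the shell and the picture viewer there is one more tool, called after ">>>" by a JSON object that holds its "method" and its "body". step_arm: Moves the arm, as the interface text tells. Its arguments: {"type":"object","properties":{"increments":{"type":"array","items":{"type":"object","properties":{"rx":{"type":"number"},"ry":{"type":"number"},"rz":{"type":"number"},"x":{"type":"number"},"y":{"type":"number"},"z":{"type":"number"},"jaw":{"type":"number"}}}},"force":{"type":"number"}},"required":["increments"]}

```bash
ls; mkdir -p pics; cat > h.py <<'E'
import numpy as np, cv2
from rig import r
def shot(name,fn):
    c=r.camera(name); cv2.imwrite('pics/'+fn+'.png',c['color'][:,:,::-1]); np.savez('pics/'+fn+'.npz',**c); return c
def load(fn): 
    d=np.load('pics/'+fn+'.npz'); return {k:(d[k] if d[k].ndim else float(d[k])) for k in d}
def K(c):
    f=240/np.tan(np.radians(c['fovy'])/2)
    return np.array([[f,0,c['cx']],[0,f,c['cy']],[0,0,1]])
def rays(c,uv):
    uv=np.asarray(uv,float).reshape(-1,1,2)
    p=cv2.undistortPoints(uv,K(c),np.array([c['k1'],0,0,0.]))[:,0]
    return np.c_[p,np.ones(len(p))]
def pts(c,uv):
    uv=np.asarray(uv).reshape(-1,2); d=c['depth'][uv[:,1].astype(int),uv[:,0].astype(int)]
    return (rays(c,uv)*d[:,None])@c['rotation'].T+c['origin']
def plane(c,uv,z):
    d=rays(c,uv)@c['rotation'].T; return c['origin']+d*((z-c['origin'][2])/d[:,2])[:,None]
E
python3 - <<'E'
from h import *
for n in('scene','top','wrist'):
    c=shot(n,n+'0'); print(n,c['origin'],c['rotation'].round(3).tolist(),c['fovy'],c['k1'])
print(r.get_state()); print(r.tcp_to_grasp)
E
```

```text
pics
scene [ 1.08431044 -0.03171322  0.87910562] [[0.188, 0.82, -0.54], [0.982, -0.161, 0.098], [-0.007, -0.548, -0.836]] 52.02548921633241 -0.11657867533148152
top [0.41272066 0.03930976 1.18513621] [[-0.01, -0.987, 0.16], [-1.0, 0.01, -0.002], [0.001, -0.16, -0.987]] 43.228413844506136 0.0481525983757413
wrist [ 0.28617048 -0.56051916  0.38179089] [[0.347, -0.904, -0.25], [-0.938, -0.335, -0.089], [-0.003, 0.266, -0.964]] 60.40282522961306 -0.09378630232217433
{'t': 0.15, 'qpos': array([-7.68403257e+01,  1.26667004e+01,  8.75117956e+01,  1.16402603e-03,
        7.99097222e+01, -7.22529702e+00]), 'joint_velocities': array([-0.01094972, -0.14269487, -0.20774456, -0.038048  , -0.0266217 ,
        0.00702398]), 'tau': array([-1.43315729e-04, -4.95190573e+01, -3.87881327e+01,  6.96672848e-02,
        5.30833891e-02, -9.11736470e-05]), 'position': array([ 0.21759238, -0.58538234,  0.22165863]), 'ee_rot': array([[ 9.37374668e-01,  3.48322583e-01, -3.31059198e-04],
       [ 3.48322675e-01, -9.37373486e-01,  1.50381632e-03],
       [ 2.13487071e-04, -1.52495475e-03, -9.99998814e-01]]), 'contact_force': array([0.1515244 , 0.35693628, 0.24797028]), 'ft_torque': array([ 0.00394431,  0.02536822, -0.04041621]), 'finger_gap': 0.9988074277825798}
0.0187
```

View pics/scene0.png

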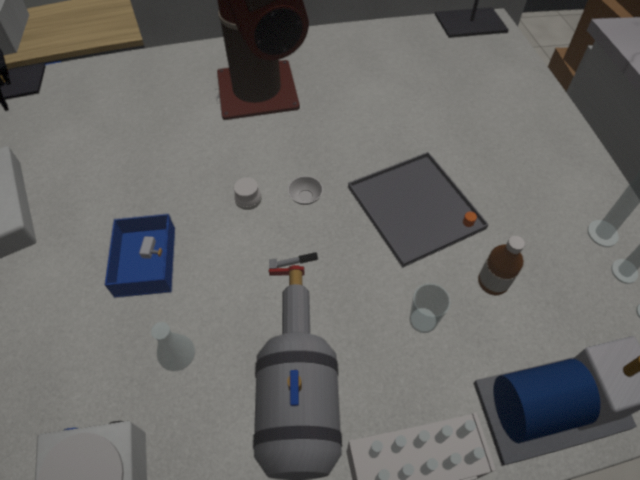

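View pics/top0.png

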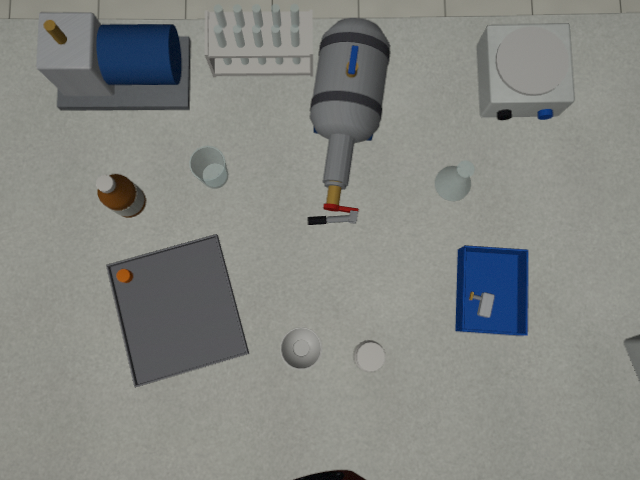

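View pics/wrist0.png

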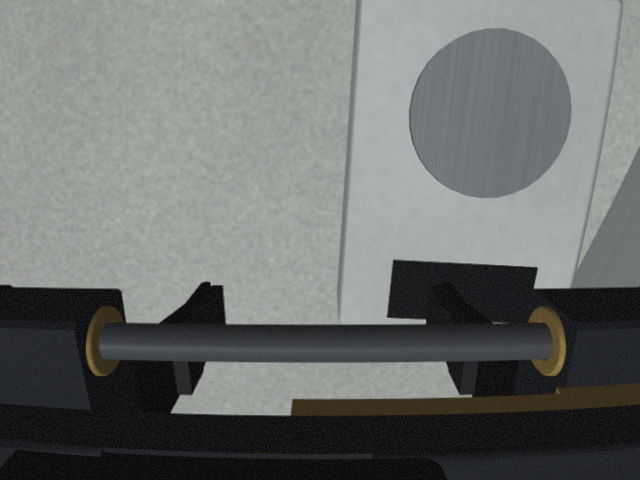

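The top view shows the plug at about (333,200), the red arm from (325,207) to (358,210), the black sleeve at (317,220), and the tray centred near (178,310). Next I'll measure these.

```bash
python3 - <<'E'
from h import *
c=load('top0'); hsv=cv2.cvtColor(c['color'],cv2.COLOR_RGB2HSV)
def comp(m,lo,hi,box=None):
    m=cv2.inRange(m,lo,hi)
    if box: 
        z=np.zeros_like(m); x0,y0,x1,y1=box; z[y0:y1,x0:x1]=m[y0:y1,x0:x1]; m=z
    return m
red=comp(hsv,(0,120,60),(6,255,255),(310,190,370,225))
red|=comp(hsv,(172,120,60),(180,255,255),(310,190,370,225))
blk=comp(hsv,(0,0,0),(180,255,60),(300,205,340,235))
gold=comp(hsv,(10,80,60),(30,255,255),(315,175,350,215))
P={}
for n,m,z in(('red',red,.12),('blk',blk,.1225),('gold',gold,.125)):
    ys,xs=np.nonzero(m); uv=np.c_[xs,ys]; p=pts(c,uv); 
    rr=cv2.minAreaRect(uv.astype(np.float32)); print(n,len(xs),rr, 'med',np.median(p,0).round(4),'z',np.percentile(p[:,2],[5,50,95]).round(3))
    print('  rect pts',plane(c,cv2.boxPoints(rr),z).round(4).tolist())
# port tube: points z>0.1 along rows
for v in range(140,190,8):
    us=np.arange(315,370); p=pts(c,np.c_[us,np.full(len(us),v)]); k=p[:,2]>.11
    q=p[k]; 
    if len(q): print(v,us[k].min(),us[k].max(),'mid',(plane(c,[[us[k].min()-.5,v],[us[k].max()+.5,v]],.115)).round(4).tolist(),q[:,2].max().round(4), q[np.argmax(q[:,2])].round(4))
# tray
g=comp(hsv,(0,0,0),(180,60,110),(90,220,260,400))
cs,_=cv2.findContours(g,0,2); k=max(cs,key=cv2.contourArea); rr=cv2.minAreaRect(k); print('tray',rr); print(plane(c,cv2.boxPoints(rr),.018).round(4).tolist(), plane(c,[rr[0]],.018))
print('floor',pts(c,[[180,310],[170,340],[200,290]]).round(4))
# others
for n,u in dict(beaker=(210,175),dish=(301,348),jar=(370,356),flask=(452,182),reag=(122,196),stopper=(124,276)).items(): print(n,pts(c,[u]).round(3))
big=cv2.resize(c['color'][130:240,270:400],None,fx=6,fy=5,interpolation=cv2.INTER_CUBIC); cv2.imwrite('pics/crop.png',big[:,:,::-1])
E
```

```text
red 179 ((340.4068298339844, 207.8849334716797), (33.44679260253906, 6.595141410827637), 6.009005546569824) med [ 0.6417 -0.0035  0.1209] z [0.109 0.121 0.128]
  rect pts [[0.6395, 0.0209, 0.12], [0.6515, 0.0195, 0.12], [0.6445, -0.0401, 0.12], [0.6325, -0.0386, 0.12]]
blk 144 ((316.74755859375, 219.97525024414062), (7.6617865562438965, 18.20918083190918), 84.2894058227539) med [0.6203 0.0327 0.1184] z [0.114 0.118 0.122]
  rect pts [[0.6253, 0.05, 0.1225], [0.6282, 0.0175, 0.1225], [0.6144, 0.0164, 0.1225], [0.6114, 0.0487, 0.1225]]
gold 236 ((333.68316650390625, 192.1683349609375), (12.537469863891602, 23.084861755371094), 5.710592269897461) med [0.6661 0.0034 0.1235] z [0.118 0.124 0.128]
  rect pts [[0.65, 0.0157, 0.125], [0.6923, 0.0111, 0.125], [0.6897, -0.0114, 0.125], [0.6475, -0.0065, 0.125]]
140 328 367 mid [[0.7705, 0.0118, 0.115], [0.7697, -0.0616, 0.115]] 1.1851 [0.4127 0.0393 1.1851]
148 327 366 mid [[0.7553, 0.0138, 0.115], [0.7546, -0.0594, 0.115]] 1.1851 [0.4127 0.0393 1.1851]
156 326 351 mid [[0.7402, 0.0158, 0.115], [0.7397, -0.0317, 0.115]] 0.1413 [ 0.7319 -0.0023
[... 226 characters left out ...]
[0.6952, 0.0237, 0.115], [0.6946, -0.0254, 0.115]] 0.1386 [0.6887 0.0018 0.1386]
188 328 345 mid [[0.6801, 0.013, 0.115], [0.6798, -0.0197, 0.115]] 1.1851 [0.4127 0.0393 1.1851]
tray ((175.52455139160156, 310.0916442871094), (127.608642578125, 120.26052856445312), 75.00492095947266)
[[0.5577, 0.4494, 0.018], [0.6164, 0.2274, 0.018], [0.3795, 0.1612, 0.018], [0.3256, 0.3768, 0.018]] [[0.46753497 0.30407591 0.018     ]]
floor [[4.684e-01 2.995e-01 3.000e-04]
 [4.114e-01 3.165e-01 2.200e-03]
 [5.065e-01 2.611e-01 3.200e-03]]
beaker [[0.737 0.246 0.004]]
dish [[0.393 0.065 0.005]]
jar [[ 0.378 -0.063  0.048]]
flask [[ 0.703 -0.226  0.061]]
reag [[0.671 0.386 0.107]]
stopper [[0.533 0.401 0.03 ]]
```

View pics/crop.png

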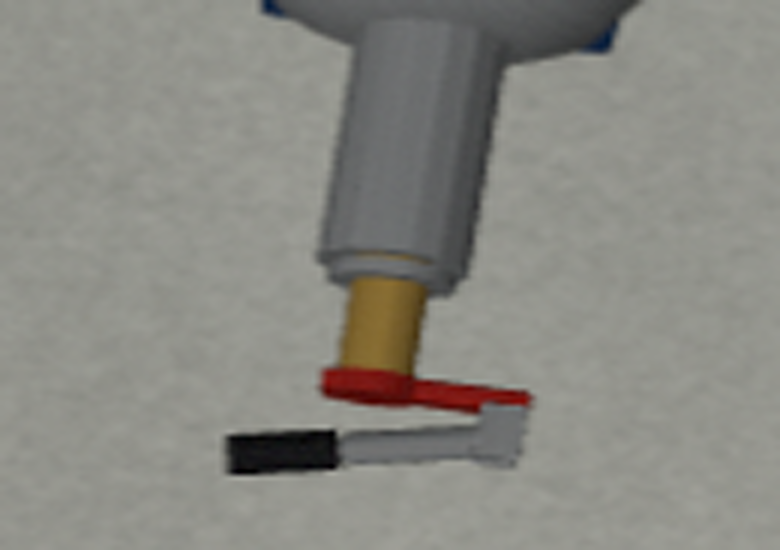

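>>> {"method": "step_arm", "body": {"increments": [{"x":59.3,"y":-44,"z":-2,"rz":-1.3,"jaw":0.52},{"x":59.3,"y":-44,"z":-2,"rz":-1.3,"jaw":0.52},{"x":59.3,"y":-44,"z":-2,"rz":-1.3,"jaw":0.52},{"x":59.3,"y":-44,"z":-2,"rz":-1.3,"jaw":0.52},{"x":59.3,"y":-44,"z":-2,"rz":-1.3,"jaw":0.52},{"x":59.3,"y":-44,"z":-2,"rz":-1.3,"jaw":0.52},{"x":59.3,"y":-44,"z":-2,"rz":-1.3,"jaw":0.52},{"x":59.3,"y":-44,"z":-2,"rz":-1.3,"jaw":0.52},{"x":59.3,"y":-44,"z":-2,"rz":-1.3,"jaw":0.52},{"x":59.3,"y":-44,"z":-2,"rz":-1.3,"jaw":0.52},{"x":59.3,"y":-44,"z":-2,"rz":-1.3,"jaw":0.52},{"x":59.3,"y":-44,"z":-2,"rz":-1.3,"jaw":0.52}]}}

```text
invalid input
```

>>> {"method": "step_arm", "body": {"increments": [{"x":5,"y":-4,"z":-2,"rx":0,"ry":0,"rz":-0.15,"jaw":0.52}], "force": 20}}

```text
t: 0.28
position: [0.2465, -0.5349, 0.2381]
ee_rot: [[0.875, 0.484, -0.002], [0.484, -0.875, 0.004], [0.0, -0.005, -1.0]]
contact_force: [0.9, 0.4, -0.2]
finger_gap: 0.951
```

>>> {"method": "step_arm", "body": {"increments": [{"x":59.7,"y":-31.4,"z":1,"rx":0,"ry":0,"rz":-1.15,"jaw":0.52},{"x":59.7,"y":-31.4,"z":1,"rx":0,"ry":0,"rz":-1.15,"jaw":0.52},{"x":59.7,"y":-31.4,"z":1,"rx":0,"ry":0,"rz":-1.15,"jaw":0.52},{"x":59.7,"y":-31.4,"z":1,"rx":0,"ry":0,"rz":-1.15,"jaw":0.52},{"x":59.7,"y":-31.4,"z":1,"rx":0,"ry":0,"rz":-1.15,"jaw":0.52},{"x":59.7,"y":-31.4,"z":1,"rx":0,"ry":0,"rz":-1.15,"jaw":0.52},{"x":59.7,"y":-31.4,"z":1,"rx":0,"ry":0,"rz":-1.15,"jaw":0.52},{"x":59.7,"y":-31.4,"z":1,"rx":0,"ry":0,"rz":-1.15,"jaw":0.52},{"x":59.7,"y":-31.4,"z":1,"rx":0,"ry":0,"rz":-1.15,"jaw":0.52},{"x":59.7,"y":-31.4,"z":1,"rx":0,"ry":0,"rz":-1.15,"jaw":0.52},{"x":59.7,"y":-31.4,"z":1,"rx":0,"ry":0,"rz":-1.15,"jaw":0.52},{"x":59.7,"y":-31.4,"z":1,"rx":0,"ry":0,"rz":-1.15,"jaw":0.52}], "force": 20}}

```text
t: 1.78
position: [0.6192, 0.0325, 0.2302]
ee_rot: [[-0.089, 0.996, -0.001], [0.996, 0.089, 0.001], [0.001, -0.001, -1.0]]
contact_force: [-0.4, -0.6, -0.0]
finger_gap: 0.519
```

```bash
python3 - <<'E'
from h import *
c=shot('wrist','wrist1'); print(r.get_state()['position'])
E
```

```text
[0.61843952 0.03068257 0.23019794]
```

View pics/wrist1.png

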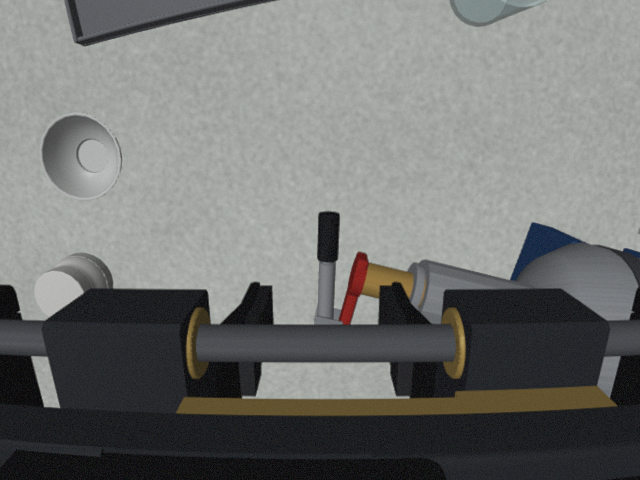

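The wrist view shows the sleeve from (329,212) to (327,260), the hub at (358,270), the neck at about (388,282) and the port tube's lip at (418,285).

```bash
python3 - <<'E'
from h import *
c=load('wrist1'); hsv=cv2.cvtColor(c['color'],cv2.COLOR_RGB2HSV)
def msk(lo,hi,box):
    m=cv2.inRange(hsv,lo,hi); z=np.zeros_like(m); x0,y0,x1,y1=box; z[y0:y1,x0:x1]=m[y0:y1,x0:x1]; return z
blk=msk((0,0,0),(180,255,60),(310,200,345,262)); gold=msk((10,80,60),(30,255,255),(355,250,420,305)); red=msk((0,120,60),(6,255,255),(340,245,375,325))
for n,m,z in(('blk',blk,.117),('gold',gold,.119),('red',red,.12)):
    ys,xs=np.nonzero(m); uv=np.c_[xs,ys]; rr=cv2.minAreaRect(uv.astype(np.float32)); p=pts(c,uv)
    b=plane(c,cv2.boxPoints(rr)+0,z); print(n,rr,'dmed',np.median(p,0).round(4)); print(b.round(4).tolist(), 'mean',b.mean(0).round(4),'sides',[ (np.linalg.norm(b[i]-b[i-1])).round(4) for i in range(4)], [np.degrees(np.arctan2(*(b[i]-b[i-1])[[1,0]])).round(1) for i in range(4)])
# 3D points of neck (gold) & port: fit axis
for n,uvs in dict(pin=[[322,321],[330,321]],lipL=[[415,264]],lipR=[[420,308]],arm=[[345,318]],hub=[[361,262],[355,290]]).items(): print(n,pts(c,uvs).round(4).tolist())
# top-of-cylinder ridge for neck columns
t=load('top0')
for nm,(y0,y1,x0,x1) in dict(tube=(145,180,318,356)).items():
    L=[]
    for v in range(y0,y1):
        us=np.arange(x0,x1);p=pts(t,np.c_[us,np.full(len(us),v)]);k=(p[:,2]>.105)&(p[:,2]<.16)
        e=plane(t,[[us[k].min()-.5,v],[us[k].max()+.5,v]],.117).mean(0); L.append(e)
    L=np.array(L); s=np.polyfit(L[:,0],L[:,1],1); print('tube axis y=%.4f x+%.4f yaw %.2f'%(s[0],s[1],np.degrees(np.arctan(s[0]))), 'at .63:',np.polyval(s,.63))
E
```

```text
blk ((328.0, 236.5), (49.0, 20.0), 90.0) dmed [0.6207 0.0346 0.1162]
[[0.6125, 0.051, 0.117], [0.626, 0.0522, 0.117], [0.6293, 0.0177, 0.117], [0.6154, 0.0165, 0.117]] mean [0.6208 0.0344 0.117 ] sides [np.float64(0.0347), np.float64(0.0135), np.float64(0.0347), np.float64(0.0139)] [np.float64(94.8), np.float64(5.1), np.float64(-84.5), np.float64(-174.9)]
gold ((388.0083923339844, 283.4635009765625), (48.79451370239258, 31.780147552490234), 12.994616508483887) dmed [0.66   0.0093 0.1205]
[[0.6475, -0.0042, 0.119], [0.6499, 0.0191, 0.119], [0.6841, 0.014, 0.119], [0.6825, -0.0097, 0.119]] mean [0.666  0.0048 0.119 ] sides [np.float64(0.0354), np.float64(0.0235), np.float64(0.0346), np.float64(0.0238)] [np.float64(171.0), np.float64(84.2), np.float64(-8.5), np.float64(-93.9)]
red ((354.23626708984375, 288.84423828125), (14.850823402404785, 73.70720672607422), 14.620874404907227) dmed [0.6421 0.0021 0.1188]
[[0.6335, -0.0278, 0.12], [0.641, 0.0267, 0.12], [0.6511, 0.0249, 0.12], [0.6441, -0.0299, 0.12]] mean [ 0.6424 -0.0015  0.12  ] sides [np.float64(0.0108), np.float64(0.055), np.float64(0.0103), np.float64(0.0552)] [np.float64(169.0), np.float64(82.2), np.float64(-10.1), np.float64(-97.3)]
pin [[0.6221, -0.0275, 0.1199], [0.6278, -0.0274, 0.1192]]
lipL [[0.6842, 0.0192, 0.1136]]
lipR [[0.6876, -0.0061, 0.1323]]
arm [[0.6385, -0.0247, 0.1178]]
hub [[0.6448, 0.0198, 0.1214], [0.6428, -0.0004, 0.1231]]
tube axis y=-0.1530 x+0.1053 yaw -8.70 at .63: 0.008901819180339762
```

>>> {"method": "step_arm", "body": {"increments": [{"x":0.7,"y":0.2,"z":5,"rx":0,"ry":0,"rz":0,"jaw":0.52},{"x":0.7,"y":0.2,"z":9,"rx":0,"ry":0,"rz":0,"jaw":0.52},{"x":0.7,"y":0.2,"z":11.5,"rx":0,"ry":0,"rz":0,"jaw":0.52},{"x":0.7,"y":0.2,"z":13.2,"rx":0,"ry":0,"rz":0,"jaw":0.52},{"x":0.7,"y":0.2,"z":13.2,"rx":0,"ry":0,"rz":0,"jaw":0.52},{"x":0.7,"y":0.2,"z":13.2,"rx":0,"ry":0,"rz":0,"jaw":0.52},{"x":0.7,"y":0.2,"z":13.2,"rx":0,"ry":0,"rz":0,"jaw":0.52}], "force": 12}}

```text
t: 2.7
position: [0.621, 0.0362, 0.1009]
ee_rot: [[-0.085, 0.996, 0.003], [0.996, 0.085, -0.0], [-0.0, 0.003, -1.0]]
contact_force: [-0.8, -0.2, -0.3]
finger_gap: 0.52
```

```bash
python3 - <<'E'
from h import *
c=shot('wrist','wrist2'); s=r.get_state();print(s['position'],s['ee_rot'].round(4).tolist(),s['contact_force'])
E
```

```text
[0.62083446 0.03629357 0.10064311] [[-0.0849, 0.9964, 0.0024], [0.9964, 0.0849, -0.0002], [-0.0004, 0.0023, -1.0]] [ 0.66151456 -0.67206473  0.37593562]
```

View pics/wrist2.png

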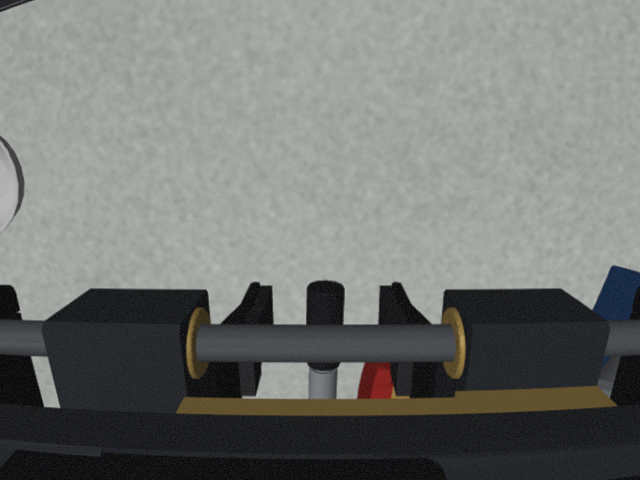

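The sleeve sits centred between the fingers at (325,325). I'll lower 4 mm and close.

>>> {"method": "step_arm", "body": {"increments": [{"x":0,"y":0,"z":0.4,"rx":0,"ry":0,"rz":0,"jaw":0.52},{"x":0,"y":0,"z":0.4,"rx":0,"ry":0,"rz":0,"jaw":0.1},{"x":0,"y":0,"z":0.4,"rx":0,"ry":0,"rz":0,"jaw":0.1},{"x":0,"y":0,"z":0.4,"rx":0,"ry":0,"rz":0,"jaw":0.1},{"x":0,"y":0,"z":0.4,"rx":0,"ry":0,"rz":0,"jaw":0.1},{"x":0,"y":0,"z":0.4,"rx":0,"ry":0,"rz":0,"jaw":0.1}], "force": 12}}

```text
t: 3.5
position: [0.6198, 0.0364, 0.0952]
ee_rot: [[-0.085, 0.996, -0.0], [0.996, 0.085, -0.0], [-0.0, -0.0, -1.0]]
contact_force: [-1.4, 0.0, 0.2]
finger_gap: 0.166
```

```bash
python3 - <<'E'
from h import *
s=r.get_state();print(s['t'],s['position'],s['ee_rot'].round(4).tolist(),s['contact_force'],s['finger_gap']*87)
# arc rows: pin est, from current tcp; tool axes
p0=s['position'][:2]; pin=np.array([.6258,-.031]); R=s['ee_rot'][:2,:2]
d=p0-pin; print('rad',np.linalg.norm(d),np.degrees(np.arctan2(d[1],d[0])))
for a in range(8,89,8):
    t=np.radians(a); q=pin+np.array([[np.cos(t),-np.sin(t)],[np.sin(t),np.cos(t)]])@d
    w=(q-p0); print(a,(R.T@w*100).round(2),round(-t,3))
E
```

```text
3.5 [0.61982719 0.03635123 0.0951696 ] [[-0.0848, 0.9964, -0.0002], [0.9964, 0.0848, -0.0], [-0.0, -0.0002, -1.0]] [-1.39083458  0.04678354  0.1541732 ] 14.426841853857264
rad 0.06761555407663988 95.06782043090284
8 [-0.07 -0.94] -0.14
16 [-0.27 -1.86] -0.279
24 [-0.59 -2.75] -0.419
32 [-1.04 -3.58] -0.559
40 [-1.6  -4.34] -0.698
48 [-2.26 -5.02] -0.838
56 [-3.   -5.59] -0.977
64 [-3.82 -6.06] -1.117
72 [-4.7  -6.41] -1.257
80 [-5.61 -6.64] -1.396
88 [-6.55 -6.73] -1.536
```

>>> {"method": "step_arm", "body": {"increments": [{"x":-0.07,"y":-0.94,"z":0,"rx":0,"ry":0,"rz":-0.14,"jaw":0.1},{"x":-0.27,"y":-1.86,"z":0,"rx":0,"ry":0,"rz":-0.279,"jaw":0.1},{"x":-0.59,"y":-2.75,"z":0,"rx":0,"ry":0,"rz":-0.419,"jaw":0.1},{"x":-1.04,"y":-3.58,"z":0,"rx":0,"ry":0,"rz":-0.559,"jaw":0.1},{"x":-1.6,"y":-4.34,"z":0,"rx":0,"ry":0,"rz":-0.698,"jaw":0.1},{"x":-2.26,"y":-5.02,"z":0,"rx":0,"ry":0,"rz":-0.838,"jaw":0.1},{"x":-3.0,"y":-5.59,"z":0,"rx":0,"ry":0,"rz":-0.977,"jaw":0.1},{"x":-3.82,"y":-6.06,"z":0,"rx":0,"ry":0,"rz":-1.117,"jaw":0.1},{"x":-4.7,"y":-6.41,"z":0,"rx":0,"ry":0,"rz":-1.257,"jaw":0.1},{"x":-5.3,"y":-6.57,"z":0,"rx":0,"ry":0,"rz":-1.34,"jaw":0.1},{"x":-5.3,"y":-6.57,"z":0,"rx":0,"ry":0,"rz":-1.34,"jaw":0.1},{"x":-5.3,"y":-6.57,"z":0,"rx":0,"ry":0,"rz":-1.34,"jaw":0.1}], "force": 12}}

```text
t: 5.0
position: [0.5574, -0.0217, 0.0943]
ee_rot: [[-0.989, 0.147, -0.004], [0.147, 0.989, 0.0], [0.004, -0.0, -1.0]]
contact_force: [-5.7, -0.4, -0.3]
finger_gap: 0.164
```

```bash
python3 - <<'E'
from h import *
c=shot('top','top1'); cv2.imwrite('pics/top1c.png',cv2.resize(c['color'][120:280,240:440],None,fx=3.9,fy=3.7)[:,:,::-1]); c=shot('wrist','wrist3'); s=r.get_state();print(s['t'],s['position'],s['ee_rot'].round(4).tolist(),s['contact_force'],s['ft_torque'],s['finger_gap']*87)
E
```

```text
5.1 [ 0.55741018 -0.02165194  0.09435744] [[-0.9891, 0.1471, -0.0035], [0.1471, 0.9891, 0.0003], [0.0035, -0.0002, -1.0]] [-6.1696166  -0.39518237  0.64461195] [ 0.02488361  0.72954459 -0.07924788] 14.379531350490808
```

View pics/top1c.png

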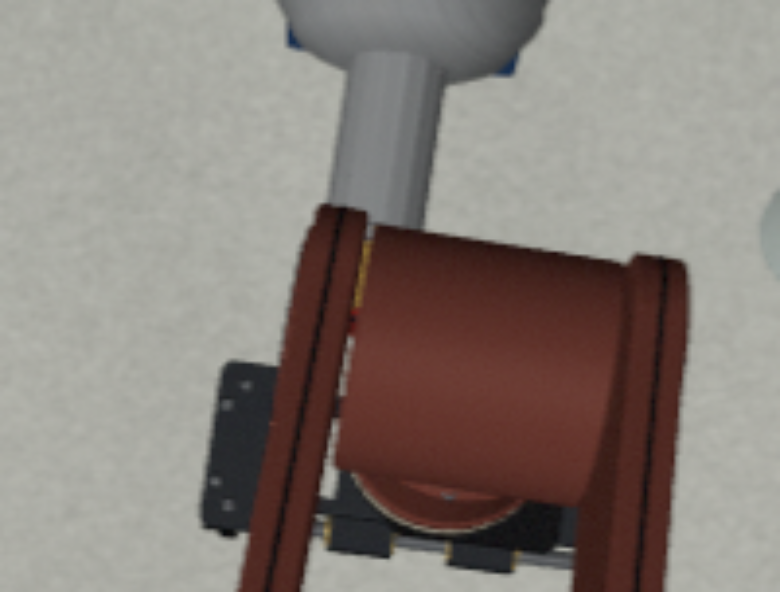

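View pics/wrist3.png

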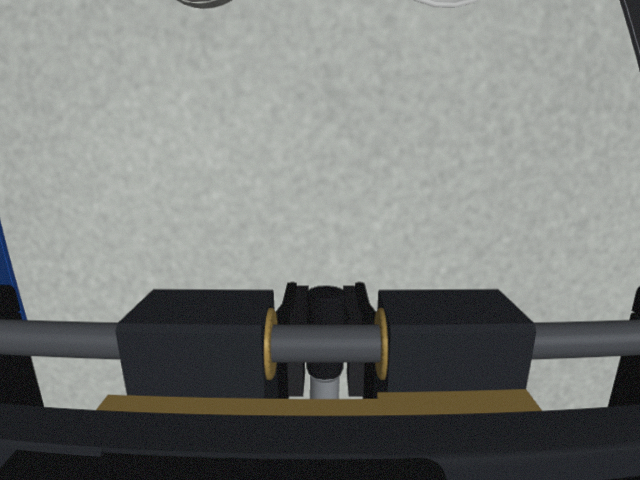

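>>> {"method": "step_arm", "body": {"increments": [{"x":0.14,"y":0.136,"z":-1.035,"rx":0,"ry":0,"rz":0,"jaw":0.1},{"x":0.18,"y":0.536,"z":-2.0,"rx":0,"ry":0,"rz":0,"jaw":0.1},{"x":0.225,"y":1.172,"z":-2.828,"rx":0,"ry":0,"rz":0,"jaw":0.1},{"x":0.267,"y":2.0,"z":-3.464,"rx":0,"ry":0,"rz":0,"jaw":0.1},{"x":0.31,"y":2.965,"z":-3.864,"rx":0,"ry":0,"rz":0,"jaw":0.1},{"x":0.35,"y":4.0,"z":-4.0,"rx":0,"ry":0,"rz":0,"jaw":0.1}], "force": 25}}

```text
t: 5.85
position: [0.5616, 0.0189, 0.1357]
ee_rot: [[-0.989, 0.145, 0.001], [0.145, 0.989, -0.0], [-0.001, 0.0, -1.0]]
contact_force: [-2.7, -0.3, 0.4]
finger_gap: 0.164
```

```bash
python3 - <<'E'
from h import *
c=shot('scene','sc1'); cv2.imwrite('pics/sc1c.png',cv2.resize(c['color'][180:340,220:380],None,fx=3.7,fy=3.7)[:,:,::-1]); s=r.get_state();print(s['t'],s['position'],s['ee_rot'].round(4).tolist(),s['contact_force'],s['ft_torque'],s['finger_gap']*87)
E
```

```text
5.9 [0.56177953 0.02004599 0.13569711] [[-0.9895, 0.1447, 0.0011], [0.1447, 0.9895, 0.0009], [-0.0009, 0.001, -1.0]] [-2.2922806   0.62046494  1.74240924] [ 0.04408291  0.29515095 -0.03772889] 14.332764522346427
```

View pics/sc1c.png

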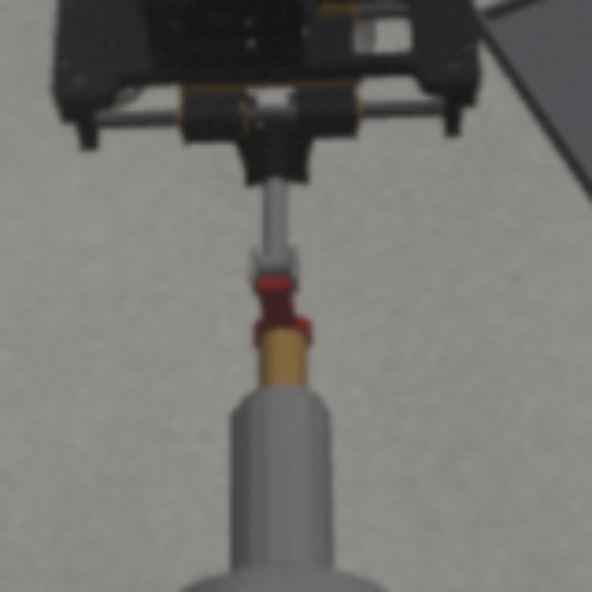

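The scene view shows the arm upright at crop (275,300), with the handle straight out to the gripper. I'll carry on cranking.

>>> {"method": "step_arm", "body": {"increments": [{"x":0.04,"y":1.035,"z":0.136,"rx":0,"ry":0,"rz":0,"jaw":0.1},{"x":0.083,"y":2.0,"z":0.536,"rx":0,"ry":0,"rz":0,"jaw":0.1},{"x":0.125,"y":2.828,"z":1.172,"rx":0,"ry":0,"rz":0,"jaw":0.1},{"x":0.167,"y":3.464,"z":2.0,"rx":0,"ry":0,"rz":0,"jaw":0.1},{"x":0.208,"y":3.864,"z":2.965,"rx":0,"ry":0,"rz":0,"jaw":0.1},{"x":0.25,"y":4.0,"z":4.0,"rx":0,"ry":0,"rz":0,"jaw":0.1},{"x":0.29,"y":3.864,"z":5.035,"rx":0,"ry":0,"rz":0,"jaw":0.1},{"x":0.333,"y":3.464,"z":6.0,"rx":0,"ry":0,"rz":0,"jaw":0.1},{"x":0.375,"y":2.828,"z":6.828,"rx":0,"ry":0,"rz":0,"jaw":0.1},{"x":0.417,"y":2.0,"z":7.464,"rx":0,"ry":0,"rz":0,"jaw":0.1},{"x":0.458,"y":1.035,"z":7.864,"rx":0,"ry":0,"rz":0,"jaw":0.1},{"x":0.5,"y":0,"z":8.0,"rx":0,"ry":0,"rz":0,"jaw":0.1}], "force": 25}}

```text
t: 7.4
position: [0.5563, 0.018, 0.0551]
ee_rot: [[-0.989, 0.146, 0.0], [0.146, 0.989, 0.0], [-0.0, 0.0, -1.0]]
contact_force: [0.0, 1.3, 0.9]
finger_gap: 0.157
```

>>> {"method": "step_arm", "body": {"increments": [{"x":0.04,"y":-1.035,"z":-0.136,"rx":0,"ry":0,"rz":0,"jaw":0.1},{"x":0.083,"y":-2.0,"z":-0.536,"rx":0,"ry":0,"rz":0,"jaw":0.1},{"x":0.125,"y":-2.828,"z":-1.172,"rx":0,"ry":0,"rz":0,"jaw":0.1},{"x":0.167,"y":-3.464,"z":-2.0,"rx":0,"ry":0,"rz":0,"jaw":0.1},{"x":0.208,"y":-3.864,"z":-2.965,"rx":0,"ry":0,"rz":0,"jaw":0.1},{"x":0.25,"y":-4.0,"z":-4.0,"rx":0,"ry":0,"rz":0,"jaw":0.1},{"x":0.29,"y":-3.864,"z":-5.035,"rx":0,"ry":0,"rz":0,"jaw":0.1},{"x":0.333,"y":-3.464,"z":-6.0,"rx":0,"ry":0,"rz":0,"jaw":0.1},{"x":0.375,"y":-2.828,"z":-6.828,"rx":0,"ry":0,"rz":0,"jaw":0.1},{"x":0.417,"y":-2.0,"z":-7.464,"rx":0,"ry":0,"rz":0,"jaw":0.1},{"x":0.458,"y":-1.035,"z":-7.864,"rx":0,"ry":0,"rz":0,"jaw":0.1},{"x":0.5,"y":0,"z":-8.0,"rx":0,"ry":0,"rz":0,"jaw":0.1}], "force": 25}}

```text
t: 8.9
position: [0.5514, 0.0203, 0.1354]
ee_rot: [[-0.989, 0.145, -0.0], [0.145, 0.989, -0.0], [0.0, -0.0, -1.0]]
contact_force: [-1.5, -0.8, 0.5]
finger_gap: 0.162
```

```bash
python3 - <<'E'
from h import *
c=shot('scene','sc2'); cv2.imwrite('pics/sc2c.png',cv2.resize(c['color'][180:340,220:380],None,fx=3.7,fy=3.7)[:,:,::-1]); s=r.get_state();print(s['t'],s['position'],s['contact_force'],s['ft_torque'],s['finger_gap']*87)
E
```

```text
8.95 [0.5515714  0.02150369 0.1354323 ] [-1.55757527  1.37149899  1.13053932] [ 0.09677967  0.01925156 -0.04425499] 13.796589916933042
```

View pics/sc2c.png

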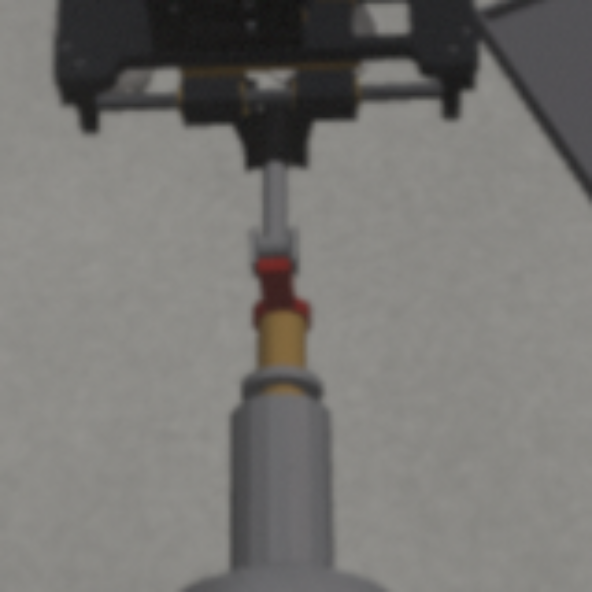

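The plug has come out visibly, with the flange off the mouth. I'll repeat the half turn, then a last quarter.

>>> {"method": "step_arm", "body": {"increments": [{"x":0.04,"y":1.035,"z":0.136,"rx":0,"ry":0,"rz":0,"jaw":0.1},{"x":0.083,"y":2.0,"z":0.536,"rx":0,"ry":0,"rz":0,"jaw":0.1},{"x":0.125,"y":2.828,"z":1.172,"rx":0,"ry":0,"rz":0,"jaw":0.1},{"x":0.167,"y":3.464,"z":2.0,"rx":0,"ry":0,"rz":0,"jaw":0.1},{"x":0.208,"y":3.864,"z":2.965,"rx":0,"ry":0,"rz":0,"jaw":0.1},{"x":0.25,"y":4.0,"z":4.0,"rx":0,"ry":0,"rz":0,"jaw":0.1},{"x":0.29,"y":3.864,"z":5.035,"rx":0,"ry":0,"rz":0,"jaw":0.1},{"x":0.333,"y":3.464,"z":6.0,"rx":0,"ry":0,"rz":0,"jaw":0.1},{"x":0.375,"y":2.828,"z":6.828,"rx":0,"ry":0,"rz":0,"jaw":0.1},{"x":0.417,"y":2.0,"z":7.464,"rx":0,"ry":0,"rz":0,"jaw":0.1},{"x":0.458,"y":1.035,"z":7.864,"rx":0,"ry":0,"rz":0,"jaw":0.1},{"x":0.5,"y":0,"z":8.0,"rx":0,"ry":0,"rz":0,"jaw":0.1}], "force": 25}}

```text
t: 10.45
position: [0.5462, 0.0195, 0.055]
ee_rot: [[-0.989, 0.145, -0.0], [0.145, 0.989, 0.0], [0.0, 0.0, -1.0]]
contact_force: [1.0, 1.0, 1.2]
finger_gap: 0.161
```

>>> {"method": "step_arm", "body": {"increments": [{"x":0.04,"y":-1.035,"z":-0.136,"rx":0,"ry":0,"rz":0,"jaw":0.1},{"x":0.083,"y":-2.0,"z":-0.536,"rx":0,"ry":0,"rz":0,"jaw":0.1},{"x":0.125,"y":-2.828,"z":-1.172,"rx":0,"ry":0,"rz":0,"jaw":0.1},{"x":0.167,"y":-3.464,"z":-2.0,"rx":0,"ry":0,"rz":0,"jaw":0.1},{"x":0.208,"y":-3.864,"z":-2.965,"rx":0,"ry":0,"rz":0,"jaw":0.1},{"x":0.25,"y":-4.0,"z":-4.0,"rx":0,"ry":0,"rz":0,"jaw":0.1},{"x":0.25,"y":-4.0,"z":-4.0,"rx":0,"ry":0,"rz":0,"jaw":0.1},{"x":0.25,"y":-4.0,"z":-4.0,"rx":0,"ry":0,"rz":0,"jaw":0.1}], "force": 25}}

```text
t: 11.45
position: [0.5384, -0.0188, 0.0953]
ee_rot: [[-0.989, 0.145, 0.001], [0.145, 0.989, -0.0], [-0.001, -0.0, -1.0]]
contact_force: [0.1, -0.4, -0.0]
finger_gap: 0.16
```

```bash
python3 - <<'E'
from h import *
c=shot('scene','sc3'); cv2.imwrite('pics/sc3c.png',cv2.resize(c['color'][180:340,220:380],None,fx=3.7,fy=3.7)[:,:,::-1]); s=r.get_state();print(s['t'],s['position'],s['ee_rot'].round(4).tolist(),s['contact_force'],s['ft_torque'],s['finger_gap']*87)
E
```

```text
11.5 [ 0.53835718 -0.01878686  0.09510562] [[-0.9894, 0.145, 0.0005], [0.145, 0.9894, -0.0001], [-0.0005, 0.0, -1.0]] [-0.19908215 -0.25872309 -0.16321784] [ 0.03021913 -0.31555832 -0.07624344] 14.346853938243926
```

View pics/sc3c.png

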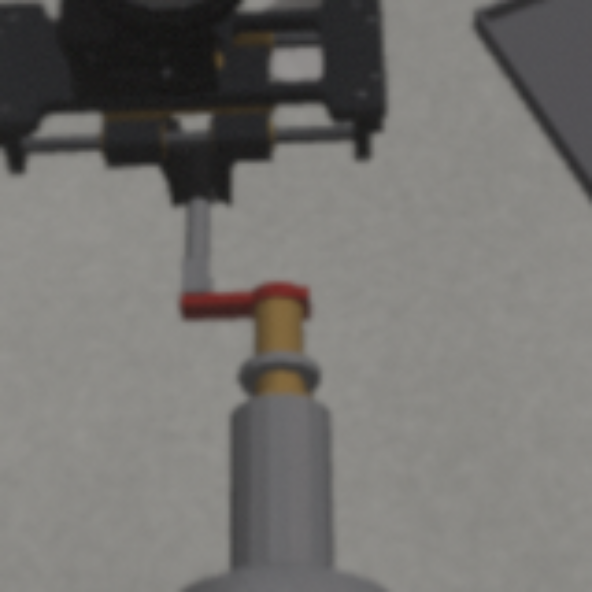

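```bash
python3 - <<'E'
from h import *
s=r.get_state(); p0=s['position'][:2]; R=s['ee_rot'][:2,:2]
d=p0-np.array([.6061,-.0283]); print(np.linalg.norm(d)*1e3,np.degrees(np.arctan2(d[1],d[0])))
for a in np.r_[np.arange(1,11)*8.7]:
    t=-np.radians(a); q=np.array([[np.cos(t),-np.sin(t)],[np.sin(t),np.cos(t)]])@d-d
    print(round(a,1),(R.T@q*100).round(2),round(-t,3))
E
```

```text
68.40752416126803 172.00621799312952
8.7 [-0.07  1.04] 0.152
17.4 [-0.3   2.05] 0.304
26.1 [-0.68  3.01] 0.456
34.8 [-1.2   3.91] 0.607
43.5 [-1.85  4.72] 0.759
52.2 [-2.62  5.42] 0.911
60.9 [-3.48  6.  ] 1.063
69.6 [-4.42  6.44] 1.215
78.3 [-5.41  6.73] 1.367
87.0 [-6.44  6.87] 1.518
```

>>> {"method": "step_arm", "body": {"increments": [{"x":-0.07,"y":1.04,"z":0,"rx":0,"ry":0,"rz":0.152,"jaw":0.1},{"x":-0.3,"y":2.05,"z":0,"rx":0,"ry":0,"rz":0.304,"jaw":0.1},{"x":-0.68,"y":3.01,"z":0,"rx":0,"ry":0,"rz":0.456,"jaw":0.1},{"x":-1.2,"y":3.91,"z":0,"rx":0,"ry":0,"rz":0.607,"jaw":0.1},{"x":-1.85,"y":4.72,"z":0,"rx":0,"ry":0,"rz":0.759,"jaw":0.1},{"x":-2.62,"y":5.42,"z":0,"rx":0,"ry":0,"rz":0.911,"jaw":0.1},{"x":-3.48,"y":6.0,"z":0,"rx":0,"ry":0,"rz":1.063,"jaw":0.1},{"x":-4.42,"y":6.44,"z":0,"rx":0,"ry":0,"rz":1.215,"jaw":0.1},{"x":-5.41,"y":6.73,"z":0,"rx":0,"ry":0,"rz":1.367,"jaw":0.1},{"x":-6.3,"y":6.86,"z":0,"rx":0,"ry":0,"rz":1.5,"jaw":0.1},{"x":-6.3,"y":6.86,"z":0,"rx":0,"ry":0,"rz":1.5,"jaw":0.1},{"x":-6.3,"y":6.86,"z":0,"rx":0,"ry":0,"rz":1.5,"jaw":0.1}], "force": 12}}

```text
t: 13.0
position: [0.6103, 0.0399, 0.0949]
ee_rot: [[0.072, 0.997, -0.0], [0.997, -0.072, 0.0], [0.0, -0.0, -1.0]]
contact_force: [1.5, -0.1, -0.9]
finger_gap: 0.167
```

```bash
python3 - <<'E'
from h import *
c=shot('scene','sc4'); cv2.imwrite('pics/sc4c.png',cv2.resize(c['color'][180:340,220:380],None,fx=3.7,fy=3.7)[:,:,::-1]); s=r.get_state();print(s['t'],s['position'],s['ee_rot'].round(4).tolist(),s['contact_force'],s['ft_torque'],s['finger_gap']*87)
E
```

```text
13.05 [0.61026279 0.03986838 0.0949667 ] [[0.0726, 0.9974, -0.0], [0.9974, -0.0726, 0.0], [0.0, -0.0, -1.0]] [ 0.71815782  0.37236627 -1.62852232] [ 0.0059763  -0.30112277  0.06141371] 14.579952705352442
```

View pics/sc4c.png

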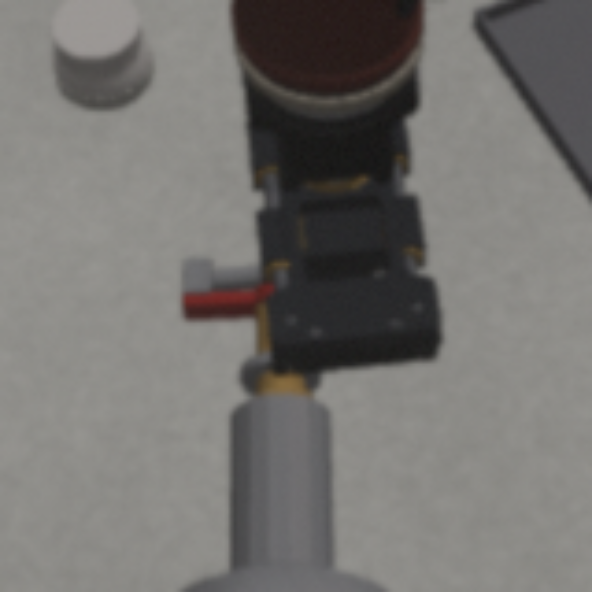

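The handle is folded flat, the arm level, and the plug still in the port. I'll release and rise.

>>> {"method": "step_arm", "body": {"increments": [{"x":0,"y":0,"z":0,"rx":0,"ry":0,"rz":0,"jaw":0.45},{"x":0,"y":0,"z":0,"rx":0,"ry":0,"rz":0,"jaw":0.45},{"x":0,"y":0,"z":0,"rx":0,"ry":0,"rz":0,"jaw":0.45},{"x":0,"y":0,"z":-2,"rx":0,"ry":0,"rz":0,"jaw":0.45},{"x":0,"y":0,"z":-5,"rx":0,"ry":0,"rz":0,"jaw":0.45},{"x":0,"y":0,"z":-10,"rx":0,"ry":0,"rz":0,"jaw":0.45},{"x":0,"y":0,"z":-13,"rx":0,"ry":0,"rz":0,"jaw":0.45},{"x":0,"y":0,"z":-13,"rx":0,"ry":0,"rz":0,"jaw":0.45},{"x":0,"y":0,"z":-13,"rx":0,"ry":0,"rz":0,"jaw":0.45}], "force": 12}}

```text
t: 14.18
position: [0.6101, 0.0398, 0.225]
ee_rot: [[0.075, 0.997, -0.0], [0.997, -0.075, -0.0], [-0.0, -0.0, -1.0]]
contact_force: [0.2, -0.3, -0.3]
finger_gap: 0.45
```

```bash
python3 - <<'E'
from h import *
c=shot('wrist','wrist4'); s=r.get_state();print(s['t'],s['position'],s['ee_rot'].round(4).tolist(),s['contact_force'])
hsv=cv2.cvtColor(c['color'],cv2.COLOR_RGB2HSV)
for n,lo,hi,z in(('blk',(0,0,0),(180,255,60),.117),('gold',(10,80,60),(30,255,255),.119),('red',(0,120,60),(6,255,255),.12)):
    m=cv2.inRange(hsv,lo,hi); m[283:]=0
    if n=='gold': m=cv2.inRange(hsv,lo,hi);m[318:]=0;m[:,:300]=0
    cs,_=cv2.findContours(m,0,2)
    for k in cs:
        if cv2.contourArea(k)>60:
            rr=cv2.minAreaRect(k); b=plane(c,cv2.boxPoints(rr),z); print(n,rr,b.mean(0).round(4),[np.linalg.norm(b[i]-b[i-1]).round(4) for i in range(2)],[np.degrees(np.arctan2(*(b[i]-b[i-1])[[1,0]])).round(1) for i in range(2)])
E
```

```text
14.225 [0.60963324 0.03980983 0.22401495] [[0.0749, 0.9972, -0.002], [0.9972, -0.0749, 0.0001], [-0.0, -0.002, -1.0]] [-0.72218831  0.6446357  -0.67459551]
blk ((326.0, 244.0), (50.0, 20.0), 90.0) [0.6104 0.0375 0.117 ] [np.float64(0.0351), np.float64(0.0133)] [np.float64(85.3), np.float64(-4.4)]
blk ((177.30657958984375, 46.04787826538086), (7.675635814666748, 243.44381713867188), 66.83358001708984) [0.525  0.1714 0.117 ] [np.float64(0.0048), np.float64(0.1553)] [np.float64(105.2), np.float64(15.1)]
blk ((48.33316421508789, 43.25226593017578), (95.45655822753906, 6.810491561889648), 67.80970764160156) [0.4435 0.1839 0.117 ] [np.float64(0.0604), np.float64(0.0048)] [np.float64(105.4), np.float64(8.9)]
gold ((437.0, 312.5), (9.0, 16.0), 90.0) [ 0.6852 -0.0179  0.119 ] [np.float64(0.007), np.float64(0.0115)] [np.float64(89.9), np.float64(-4.9)]
gold ((432.0, 283.0), (38.0, 30.0), 90.0) [0.6816 0.0046 0.119 ] [np.float64(0.0281), np.float64(0.0208)] [np.float64(89.2), np.float64(-4.5)]
gold ((382.0355529785156, 282.0025329589844), (50.086673736572266, 33.058631896972656), 4.085616588592529) [0.647  0.0081 0.119 ] [np.float64(0.0352), np.float64(0.0242)] [np.float64(171.1), np.float64(83.0)]
red ((351.0, 268.5), (27.0, 12.0), 90.0) [0.6261 0.02   0.12  ] [np.float64(0.0194), np.float64(0.0081)] [np.float64(86.4), np.float64(-4.4)]
```

View pics/wrist4.png

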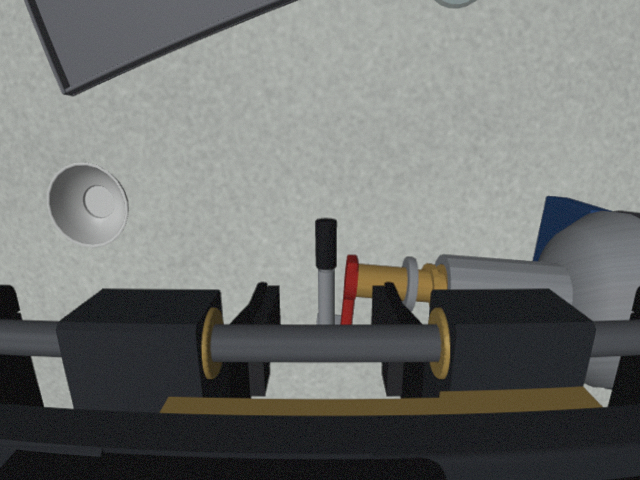

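>>> {"method": "step_arm", "body": {"increments": [{"x":-3.0,"y":3.9,"z":0,"rx":0,"ry":0,"rz":-1.5,"jaw":0.7},{"x":-3.0,"y":3.9,"z":0,"rx":0,"ry":0,"rz":-1.5,"jaw":0.7},{"x":-3.0,"y":3.9,"z":0,"rx":0,"ry":0,"rz":-1.5,"jaw":0.7},{"x":-3.0,"y":3.9,"z":0,"rx":0,"ry":0,"rz":-1.5,"jaw":0.7},{"x":-3.0,"y":3.9,"z":0,"rx":0,"ry":0,"rz":-1.5,"jaw":0.7},{"x":-3.0,"y":3.9,"z":0,"rx":0,"ry":0,"rz":-1.5,"jaw":0.7},{"x":-3.0,"y":3.9,"z":0,"rx":0,"ry":0,"rz":-1.5,"jaw":0.7},{"x":-3.0,"y":3.9,"z":0,"rx":0,"ry":0,"rz":-1.5,"jaw":0.7},{"x":-3.0,"y":3.9,"z":0,"rx":0,"ry":0,"rz":-1.5,"jaw":0.7},{"x":-3.0,"y":3.9,"z":0,"rx":0,"ry":0,"rz":-1.5,"jaw":0.7},{"x":-3.0,"y":3.9,"z":0,"rx":0,"ry":0,"rz":-1.5,"jaw":0.7}], "force": 12}}

```text
t: 15.6
position: [0.6469, 0.0069, 0.2247]
ee_rot: [[-0.989, 0.147, -0.001], [0.147, 0.989, 0.0], [0.001, -0.0, -1.0]]
contact_force: [0.0, -0.5, 0.4]
finger_gap: 0.7
```

```bash
python3 - <<'E'
from h import *
c=shot('wrist','wrist5'); s=r.get_state();print(s['t'],s['position'],s['ee_rot'].round(4).tolist(),s['contact_force'])
E
```

```text
15.65 [0.64698212 0.00696269 0.22489618] [[-0.9892, 0.1469, -0.0004], [0.1469, 0.9892, 0.0001], [0.0005, 0.0, -1.0]] [-0.55383865  0.03866213  0.17153795]
```

View pics/wrist5.png

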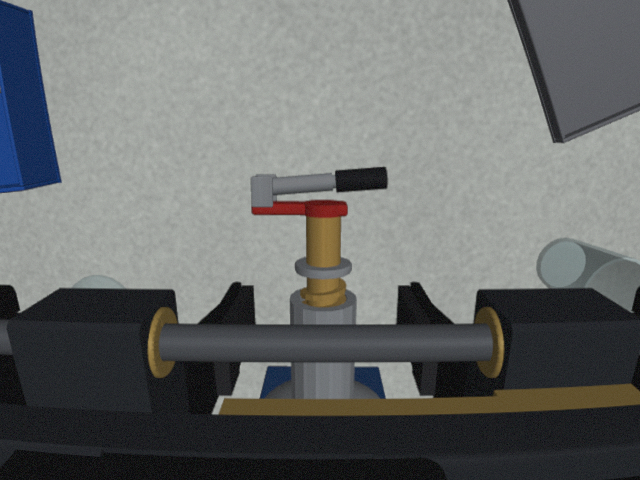

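The neck (324,240) lies midway between the fingers, with the handle flat. I'll descend.

>>> {"method": "step_arm", "body": {"increments": [{"x":0,"y":0,"z":4,"rx":0,"ry":0,"rz":0,"jaw":0.7},{"x":0,"y":0,"z":8,"rx":0,"ry":0,"rz":0,"jaw":0.7},{"x":0,"y":0,"z":10.5,"rx":0,"ry":0,"rz":0,"jaw":0.7},{"x":0,"y":0,"z":12.5,"rx":0,"ry":0,"rz":0,"jaw":0.7},{"x":0,"y":0,"z":12.5,"rx":0,"ry":0,"rz":0,"jaw":0.7},{"x":0,"y":0,"z":12.5,"rx":0,"ry":0,"rz":0,"jaw":0.7}], "force": 12}}

```text
t: 16.4
position: [0.648, 0.0069, 0.1015]
ee_rot: [[-0.989, 0.145, 0.002], [0.145, 0.989, -0.0], [-0.002, 0.0, -1.0]]
contact_force: [-0.4, -0.5, 0.6]
finger_gap: 0.698
```

>>> {"method": "step_arm", "body": {"increments": [{"x":0,"y":0,"z":0,"rx":0,"ry":0,"rz":0,"jaw":0.2},{"x":0,"y":0,"z":0,"rx":0,"ry":0,"rz":0,"jaw":0.2},{"x":0,"y":0,"z":0,"rx":0,"ry":0,"rz":0,"jaw":0.2},{"x":0,"y":0,"z":0,"rx":0,"ry":0,"rz":0,"jaw":0.2},{"x":0,"y":0,"z":0,"rx":0,"ry":0,"rz":0,"jaw":0.2}], "force": 40}}

```text
t: 17.02
position: [0.647, 0.0063, 0.1003]
ee_rot: [[-0.989, 0.145, -0.0], [0.145, 0.989, -0.001], [0.0, -0.001, -1.0]]
contact_force: [-0.2, -2.4, 0.8]
finger_gap: 0.263
```

```bash
python3 - <<'E'
from h import *
c=shot('scene','sc5'); cv2.imwrite('pics/sc5c.png',cv2.resize(c['color'][180:340,220:380],None,fx=3.7,fy=3.7)[:,:,::-1]); s=r.get_state();print(s['t'],s['position'],s['ee_rot'].round(4).tolist(),s['contact_force'],s['finger_gap']*87)
E
```

```text
17.075 [0.64699734 0.00628455 0.10028946] [[-0.9894, 0.1455, -0.0003], [0.1455, 0.9894, -0.001], [0.0001, -0.001, -1.0]] [-0.98594237 -3.41235534  1.62461827] 23.01532765933821
```

View pics/sc5c.png

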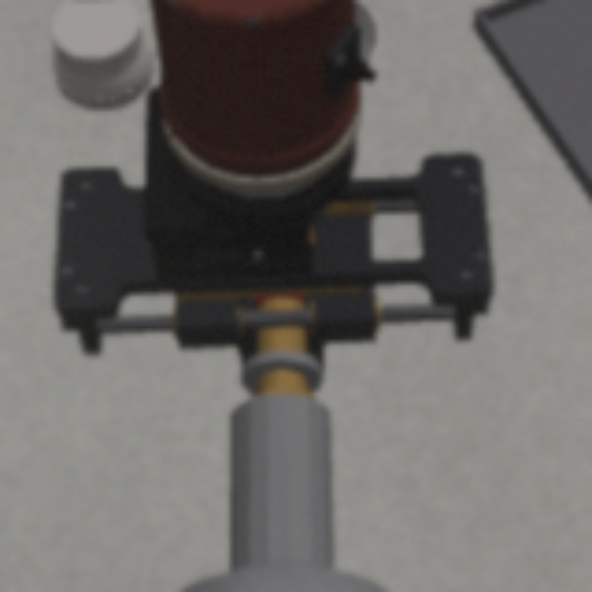

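Neck gripped (23 mm). I'll draw it straight out.

>>> {"method": "step_arm", "body": {"increments": [{"x":0.3,"y":0,"z":0,"rx":0,"ry":0,"rz":0,"jaw":0.2},{"x":1,"y":0,"z":0,"rx":0,"ry":0,"rz":0,"jaw":0.2},{"x":1.8,"y":0,"z":0,"rx":0,"ry":0,"rz":0,"jaw":0.2},{"x":2.6,"y":0,"z":0,"rx":0,"ry":0,"rz":0,"jaw":0.2},{"x":3.4,"y":0,"z":0,"rx":0,"ry":0,"rz":0,"jaw":0.2}], "force": 55}}

```text
t: 17.7
position: [0.6123, 0.0124, 0.0997]
ee_rot: [[-0.989, 0.145, -0.001], [0.145, 0.989, 0.001], [0.001, 0.0, -1.0]]
contact_force: [-0.4, -1.2, -3.4]
finger_gap: 0.261
```

>>> {"method": "step_arm", "body": {"increments": [{"x":0.8,"y":0,"z":0,"rx":0,"ry":0,"rz":0,"jaw":0.2},{"x":1.6,"y":0,"z":0,"rx":0,"ry":0,"rz":0,"jaw":0.2},{"x":2.4,"y":0,"z":0,"rx":0,"ry":0,"rz":0,"jaw":0.2},{"x":3.2,"y":0,"z":0,"rx":0,"ry":0,"rz":0,"jaw":0.2},{"x":4.0,"y":0,"z":0,"rx":0,"ry":0,"rz":0,"jaw":0.2},{"x":4.8,"y":0,"z":0,"rx":0,"ry":0,"rz":0,"jaw":0.2},{"x":5.2,"y":0,"z":0,"rx":0,"ry":0,"rz":0,"jaw":0.2},{"x":5.2,"y":0,"z":0,"rx":0,"ry":0,"rz":0,"jaw":0.2}], "force": 55}}

```text
t: 18.7
position: [0.5618, 0.0195, 0.1002]
ee_rot: [[-0.989, 0.145, 0.0], [0.145, 0.989, 0.0], [-0.0, 0.0, -1.0]]
contact_force: [0.9, 0.6, -3.1]
finger_gap: 0.262
```

```bash
python3 - <<'E'
from h import *
c=shot('scene','sc6'); cv2.imwrite('pics/sc6c.png',cv2.resize(c['color'][160:340,200:380],None,fx=3.3,fy=3.3)[:,:,::-1]); s=r.get_state();print(s['t'],s['position'],s['ee_rot'].round(4).tolist(),s['contact_force'],s['ft_torque'],s['finger_gap']*87)
for u in [(i,j) for j in range(250,285,4) for i in (292,296,300)]: print(u,pts(c,[u]).round(3).tolist(),c['color'][u[1],u[0]])
E
```

```text
18.75 [0.5621111  0.01941325 0.10029461] [[-0.9894, 0.1453, 0.0004], [0.1453, 0.9894, -0.0001], [-0.0004, -0.0, -1.0]] [ 0.89082594  0.50428301 -3.52301214] [ 0.13570157 -0.08470845  0.02488786] 22.79843158691932
(292, 250) [[0.612, 0.007, 0.13]] [87 71 46]
(296, 250) [[0.611, 0.014, 0.127]] [99 79 50]
(300, 250) [[0.61, 0.022, 0.123]] [87 69 44]
(292, 254) [[0.619, 0.006, 0.129]] [102  83  50]
(296, 254) [[0.619, 0.013, 0.126]] [93 75 47]
(300, 254) [[0.622, 0.02, 0.128]] [95 77 47]
(292, 258) [[0.625, 0.005, 0.125]] [108  87  53]
(296, 258) [[0.626, 0.012, 0.124]] [130 104  62]
(300, 258) [[0.627, 0.019, 0.122]] [114  91  56]
(292, 262) [[0.633, 0.003, 0.123]] [109  88  54]
(296, 262) [[0.637, 0.01, 0.129]] [131 105  63]
(300, 262) [[0.633, 0.018, 0.118]] [114  93  59]
(292, 266) [[0.642, 0.002, 0.125]] [111  90  56]
(296, 266) [[0.645, 0.009, 0.128]] [131 105  64]
(300, 266) [[0.642, 0.016, 0.12]] [113  92  60]
(292, 270) [[0.65, 0.001, 0.126]] [113  91  58]
(296, 270) [[0.651, 0.008, 0.125]] [129 104  63]
(300, 270) [[0.652, 0.015, 0.123]] [111  90  57]
(292, 274) [[0.658, -0.001, 0.124]] [111  90  55]
(296, 274) [[0.66, 0.006, 0.127]] [127 103  61]
(300, 274) [[0.657, 0.013, 0.119]] [111  91  58]
(292, 278) [[0.662, -0.002, 0.119]] [65 54 38]
(296, 278) [[0.663, 0.005, 0.117]] [65 54 39]
(300, 278) [[0.665, 0.012, 0.118]] [73 61 43]
(292, 282) [[0.605, 0.001, -0.002]] [122 120 113]
(296, 282) [[0.665, 0.004, 0.107]] [104  99  90]
(300, 282) [[0.607, 0.018, -0.004]] [133 131 126]
```

View pics/sc6c.png

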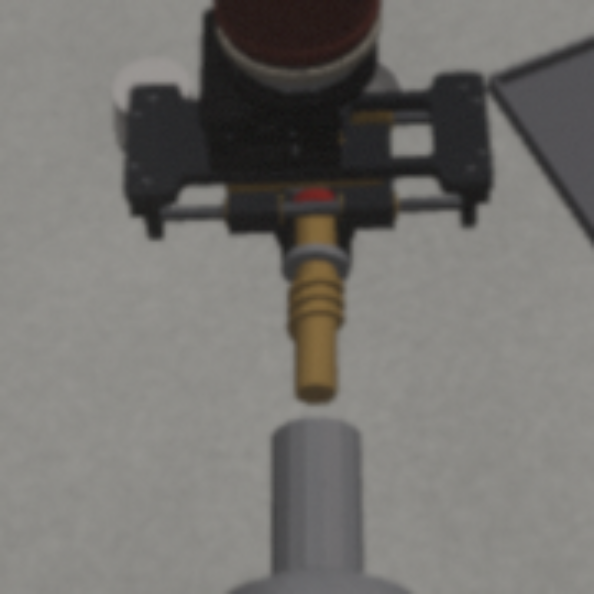

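The plug is drawn clear and level, with its tip at about x=0.664 m. I'll carry it over the tray.

>>> {"method": "step_arm", "body": {"increments": [{"x":1.0,"y":1.2,"z":-1,"rx":0,"ry":0,"rz":0,"jaw":0.2},{"x":2.5,"y":3.6,"z":-2,"rx":0,"ry":0,"rz":0,"jaw":0.2},{"x":4.2,"y":6.6,"z":-2,"rx":0,"ry":0,"rz":0,"jaw":0.2},{"x":6,"y":9.6,"z":-2,"rx":0,"ry":0,"rz":0,"jaw":0.2},{"x":7.9,"y":12.8,"z":-2,"rx":0,"ry":0,"rz":0,"jaw":0.2},{"x":9.8,"y":16,"z":-2,"rx":0,"ry":0,"rz":0,"jaw":0.2},{"x":11.7,"y":19.2,"z":-2,"rx":0,"ry":0,"rz":0,"jaw":0.2},{"x":13.5,"y":22.2,"z":-2,"rx":0,"ry":0,"rz":0,"jaw":0.2},{"x":15,"y":24.8,"z":-1,"rx":0,"ry":0,"rz":0,"jaw":0.2},{"x":16,"y":26.4,"z":0,"rx":0,"ry":0,"rz":0,"jaw":0.2},{"x":16.3,"y":26.8,"z":1,"rx":0,"ry":0,"rz":0,"jaw":0.2},{"x":16.3,"y":26.8,"z":1,"rx":0,"ry":0,"rz":0,"jaw":0.2}], "force": 55}}

```text
t: 20.25
position: [0.4388, 0.3075, 0.0889]
ee_rot: [[-0.989, 0.145, -0.002], [0.145, 0.989, -0.002], [0.002, -0.002, -1.0]]
contact_force: [0.2, -0.9, -3.9]
finger_gap: 0.263
```

```bash
python3 - <<'E'
from h import *
c=shot('scene','sc7'); cv2.imwrite('pics/sc7c.png',cv2.resize(c['color'][100:300,300:520],None,fx=3.3,fy=2.9)[:,:,::-1]); s=r.get_state();print(s['t'],s['position'],s['ee_rot'].round(4).tolist(),s['contact_force'],s['ft_torque'],s['finger_gap']*87)
E
```

```text
20.3 [0.43946885 0.30746329 0.08956732] [[-0.9894, 0.1455, -0.0012], [0.1455, 0.9894, -0.0011], [0.001, -0.0012, -1.0]] [ 0.46512135  0.04953923 -4.09121474] [ 0.15515    -0.09724615 -0.01636122] 22.619530591750355
```

View pics/sc7c.png

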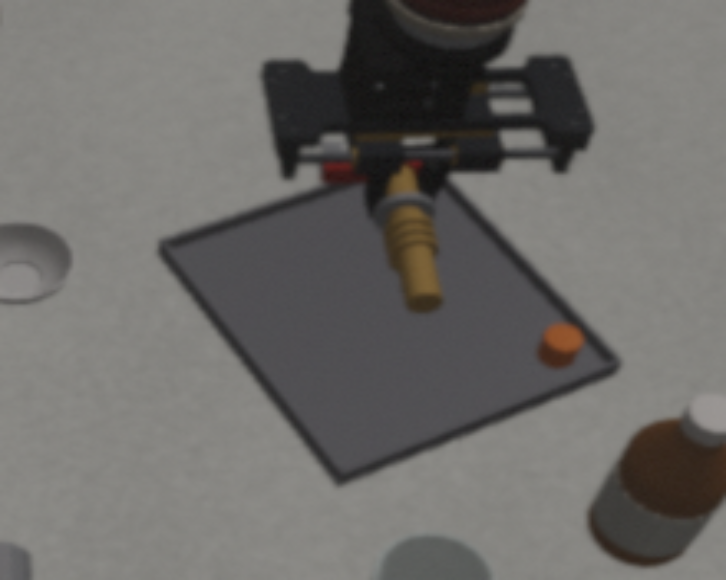

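>>> {"method": "step_arm", "body": {"increments": [{"x":0,"y":0,"z":1.5,"rx":0,"ry":0,"rz":0,"jaw":0.2},{"x":0,"y":0,"z":3.5,"rx":0,"ry":0,"rz":0,"jaw":0.2},{"x":0,"y":0,"z":5.5,"rx":0,"ry":0,"rz":0,"jaw":0.2},{"x":0,"y":0,"z":6.8,"rx":0,"ry":0,"rz":0,"jaw":0.2},{"x":0,"y":0,"z":7.3,"rx":0,"ry":0,"rz":0,"jaw":0.2},{"x":0,"y":0,"z":7.3,"rx":0,"ry":0,"rz":0,"jaw":0.2},{"x":0,"y":0,"z":7.3,"rx":0,"ry":0,"rz":0,"jaw":0.2}], "force": 55}}

```text
t: 21.18
position: [0.4404, 0.3086, 0.018]
ee_rot: [[-0.989, 0.145, 0.001], [0.145, 0.989, 0.001], [-0.001, 0.001, -1.0]]
contact_force: [0.7, 0.6, -4.0]
finger_gap: 0.259
```

```bash
python3 - <<'E'
from h import *
c=shot('scene','sc8'); cv2.imwrite('pics/sc8c.png',cv2.resize(c['color'][100:300,300:520],None,fx=3.3,fy=2.9)[:,:,::-1]); s=r.get_state();print(s['t'],s['position'],s['contact_force'],s['ft_torque'],s['finger_gap']*87)
E
```

```text
21.225 [0.44040114 0.30861632 0.01803355] [-0.15487233 -0.27721642 -3.73654248] [ 0.11876595 -0.08160014  0.01881013] 22.643992786755724
```

View pics/sc8c.png

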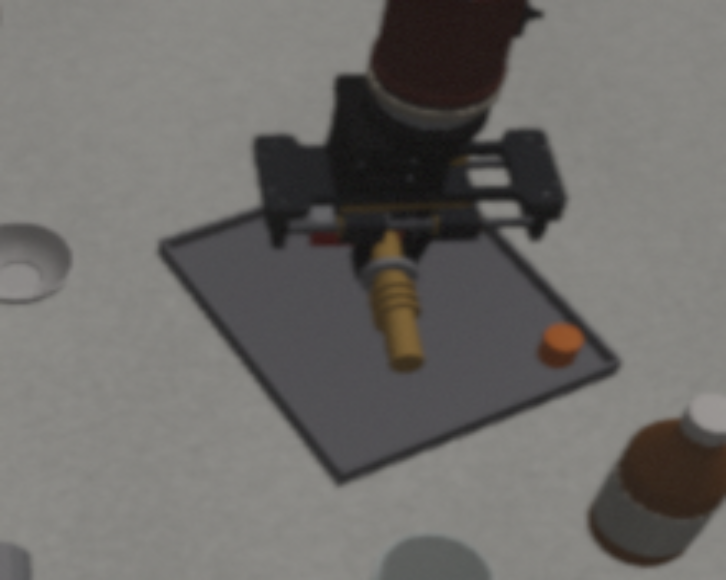

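It's well inside the tray and clear of the stopper. I'll lower slowly to contact.

>>> {"method": "step_arm", "body": {"increments": [{"x":0,"y":0,"z":0.3,"rx":0,"ry":0,"rz":0,"jaw":0.2},{"x":0,"y":0,"z":0.5,"rx":0,"ry":0,"rz":0,"jaw":0.2},{"x":0,"y":0,"z":0.7,"rx":0,"ry":0,"rz":0,"jaw":0.2},{"x":0,"y":0,"z":0.8,"rx":0,"ry":0,"rz":0,"jaw":0.2},{"x":0,"y":0,"z":0.8,"rx":0,"ry":0,"rz":0,"jaw":0.2}], "force": 55}}

```text
t: 21.85
position: [0.4395, 0.3084, 0.0104]
ee_rot: [[-0.989, 0.145, -0.001], [0.145, 0.989, -0.0], [0.001, -0.0, -1.0]]
contact_force: [-5.5, -2.2, 9.2]
finger_gap: 0.261
```

Contact (Fz went from -4 to +9 N). I'll open gently.

>>> {"method": "step_arm", "body": {"increments": [{"x":0,"y":0,"z":-0.05,"rx":0,"ry":0,"rz":0,"jaw":0.27},{"x":0,"y":0,"z":-0.05,"rx":0,"ry":0,"rz":0,"jaw":0.29},{"x":0,"y":0,"z":-0.05,"rx":0,"ry":0,"rz":0,"jaw":0.32},{"x":0,"y":0,"z":-0.05,"rx":0,"ry":0,"rz":0,"jaw":0.36},{"x":0,"y":0,"z":-0.05,"rx":0,"ry":0,"rz":0,"jaw":0.42},{"x":0,"y":0,"z":-0.05,"rx":0,"ry":0,"rz":0,"jaw":0.5},{"x":0,"y":0,"z":-0.05,"rx":0,"ry":0,"rz":0,"jaw":0.6},{"x":0,"y":0,"z":-0.05,"rx":0,"ry":0,"rz":0,"jaw":0.6},{"x":0,"y":0,"z":-0.05,"rx":0,"ry":0,"rz":0,"jaw":0.6}], "force": 20}}

```text
t: 22.98
position: [0.4397, 0.3083, 0.0097]
ee_rot: [[-0.989, 0.145, 0.0], [0.145, 0.989, 0.0], [-0.0, 0.0, -1.0]]
contact_force: [-0.2, -0.0, 0.3]
finger_gap: 0.585
```

```bash
python3 - <<'E'
from h import *
c=shot('scene','sc9'); cv2.imwrite('pics/sc9c.png',cv2.resize(c['color'][100:300,300:520],None,fx=3.3,fy=2.9)[:,:,::-1]); c=shot('wrist','wr9'); s=r.get_state();print(s['t'],s['position'],s['contact_force'],s['ft_torque'],s['finger_gap']*87)
E
```

```text
23.075 [0.43970803 0.30825704 0.0096907 ] [-0.01839676  0.65783994  0.22954406] [ 0.09452609 -0.14697845  0.05151034] 51.80280148150816
```

View pics/sc9c.png

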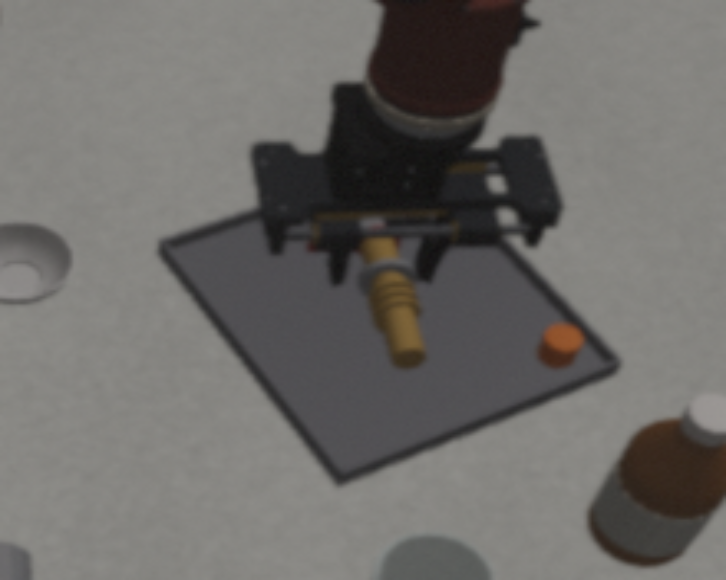

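View pics/wr9.png

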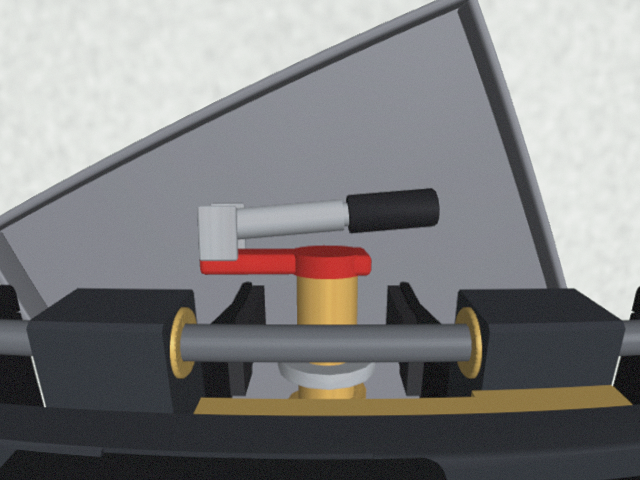

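Lying free, folded, with space around the fingers (neck at 327,310). I'll rise.

>>> {"method": "step_arm", "body": {"increments": [{"x":0,"y":0,"z":-2,"rx":0,"ry":0,"rz":0,"jaw":0.6},{"x":0,"y":0,"z":-5,"rx":0,"ry":0,"rz":0,"jaw":0.6},{"x":0,"y":0,"z":-10,"rx":0,"ry":0,"rz":0,"jaw":0.6},{"x":0,"y":0,"z":-15,"rx":0,"ry":0,"rz":0,"jaw":0.6},{"x":0,"y":0,"z":-18,"rx":0,"ry":0,"rz":0,"jaw":0.6},{"x":0,"y":-6,"z":-20,"rx":0,"ry":0,"rz":0,"jaw":0.6},{"x":0,"y":-12,"z":-20,"rx":0,"ry":0,"rz":0,"jaw":0.6},{"x":0,"y":-18,"z":-20,"rx":0,"ry":0,"rz":0,"jaw":0.6},{"x":0,"y":-24,"z":-20,"rx":0,"ry":0,"rz":0,"jaw":0.6},{"x":0,"y":-29,"z":-20,"rx":0,"ry":0,"rz":0,"jaw":0.6},{"x":0,"y":-30,"z":-20,"rx":0,"ry":0,"rz":0,"jaw":0.6},{"x":0,"y":-30,"z":-20,"rx":0,"ry":0,"rz":0,"jaw":0.6}], "force": 20}}

```text
t: 24.58
position: [0.3962, 0.0113, 0.2098]
ee_rot: [[-0.989, 0.147, 0.0], [0.147, 0.989, 0.0], [-0.0, 0.001, -1.0]]
contact_force: [-0.6, 1.1, -0.7]
finger_gap: 0.604
```

```bash
python3 - <<'E'
from h import *
c=shot('top','topF'); s=r.get_state();print(s['t'],s['position'],s['contact_force'])
hsv=cv2.cvtColor(c['color'],cv2.COLOR_RGB2HSV)
g=cv2.inRange(hsv,(0,0,0),(180,255,110)); g[:220]=0;g[400:]=0;g[:,:90]=0;g[:,262:]=0
T=np.array([.4697,.3037]); a=np.radians(15.6); Rt=np.array([[np.cos(a),np.sin(a)],[-np.sin(a),np.cos(a)]])
m=cv2.inRange(hsv,(10,80,40),(30,255,255)); m[:240]=0;m[400:]=0;m[:,:135]=0;m[:,262:]=0
for k in cv2.findContours(m,0,2)[0]:
    if cv2.contourArea(k)>20: 
        rr=cv2.minAreaRect(k); b=plane(c,cv2.boxPoints(rr),.024); print('gold',rr,((b[:,:2]-T)@Rt.T).round(3).tolist())
cs=c['color'][220:400,90:270]; cv2.imwrite('pics/topFc.png',cv2.resize(cs,None,fx=3.3,fy=3.3)[:,:,::-1])
E
```

```text
24.625 [0.39626506 0.01199797 0.20974588] [-0.02731633  0.33856758 -0.69908419]
gold ((171.729736328125, 327.1216125488281), (12.987520217895508, 18.412687301635742), 9.462322235107422) [[-0.042, 0.032], [-0.011, 0.019], [-0.021, -0.004], [-0.053, 0.01]]
gold ((176.88002014160156, 293.1600036621094), (16.815231323242188, 43.46916580200195), 10.30484676361084) [[-0.002, 0.021], [0.073, -0.013], [0.058, -0.042], [-0.017, -0.008]]
```

View pics/topFc.png

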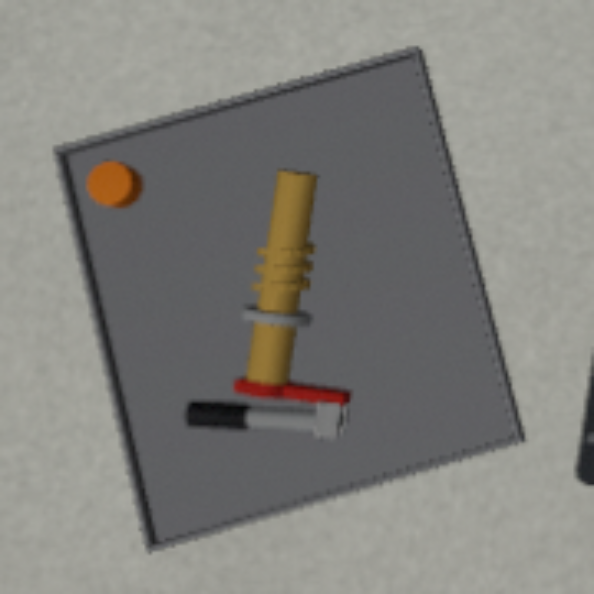

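View pics/topF.png

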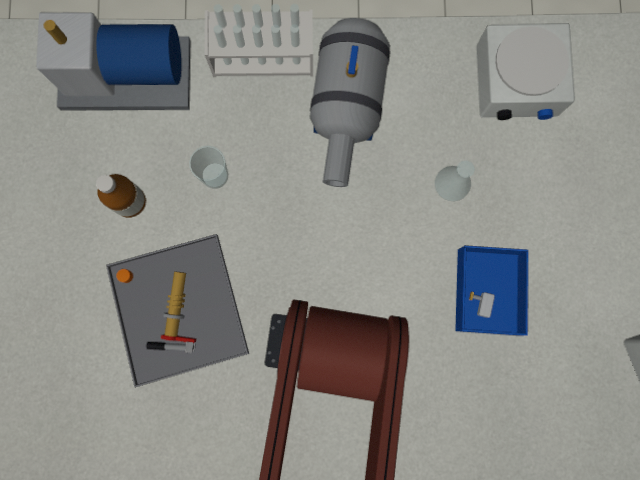

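The plug lies in the middle of the tray, all inside the walls with the handle folded. The port is empty, and every bystander still in view is where it started. The arm covers the dish and jar, but it passed well above them (TCP about 0.21 m). I'll hand in.

```bash
python3 - <<'E'
from rig import r
print(r.close_job()); print(r.get_state()['t'])
E
```

```text
the job is handed in; nothing more can be done
None
the job is handed in; nothing more can be done
```

I finished the job and handed it in at about 24.6 s of the 72 s allowed; handing in gave no verdict.

**What I did**
- I swung the handle out with the plug still screwed home, then cranked two turns anticlockwise. The plug came out about 19 mm.
- I folded the handle back flat while the plug still sat in the port, leaving it about 3–4° open.
- I gripped the neck and drew the plug straight out, to about 105 mm from home. It stayed level, with only a few newtons on the wrist.
- I lowered the plug into the tray until it touched, with about 13 N of contact force, and opened the fingers slowly.

**Last checks (from the final top view)**
- The plug lies flat near the middle of the tray. Its tip is about 66 mm (x) and −28 mm (y) from the tray's centre, well inside the walls.
- The handle is folded, the port is empty and the gripper touches nothing.
- The stopper, beaker, flask, bottle and clamp look unmoved. The arm hid the dish and jar in that view, so I couldn't check them. The fingers passed about 0.2 m above the table there, far higher than either one.

No check failed. The first move call was refused as "invalid input", so I sent it again with the grip force and all the row values filled in.

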